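# Drive the old lock cores out of the jig, pack them and shut the guard bolt

### The arm

A 6-joint arm with a two-finger parallel gripper is mounted at the origin on the work surface. World frame = base frame: x ahead of the robot, y to its left, z up, the work surface at z = 0. Lengths are in m, angles in rad, forces in N, time in s.
With the tool pointing down it reaches from about 0.35 to 0.925 m from the base axis. Payload 6.4 kg.
Tool frame: the origin (TCP) lies midway between the tips of the shut fingers; the grasp point (between the pads) lies 19 mm behind it; z points along the fingers, y is the line along which they close (so a half turn about z gives the same grasp; the last joint's range is limited). The gripper opens to 85 mm and grips with 20 to 120 N. Pads are 22 mm wide; open, the fingers measure 114 mm over their backs; the gripper's body (76 mm by 85 mm) begins 54 mm behind the grasp point. The pads swing forward as they close: fully open they stand 13 mm farther back than shut.
Start: joints at [-1.41, 0.245, 1.558, -0, 1.339, -0.174], TCP at [0.214, -0.614, 0.231] pointing down, gripper open.
Joint ranges: [-3.13, 3.13], [-1.02, 2.26], [0.13, 2.54], [-0.95, 4.09], [0.21, 2.88], [-2.74, 2.74]. Speed limits (rad/s): [2.57, 2.57, 3.14, 3.14, 3.14, 3.14].

### API

Orientations are given as a unit quaternion [w, x, y, z].
In Python, from station import r, eoat, kin, eyes, finish_job, status gives the robot as it stands. Calls block until the motion is done:
- r.movep(position, orientation): joint-space move of the TCP to a pose.
- r.movel(position, rot=None, vel=0.15): straight line of the TCP; rot=None keeps the orientation; vel is the mean speed in m/s.
- r.move_j(angles): joint-space move.
- eoat.set_gripper(opening, strength=None): finger opening in m; strength is the grip in N (None keeps the last); returns when the fingers have stopped.
- r.pause(seconds).
- kin.inverse_kinematics(position, orientation): joint angles nearest the present ones, or None.
- eyes.camera(name): name is "scene" or "top"; returns a dict with "img" (400x640x3 uint8, red, green, blue), "K" (3x3 intrinsics, pixels), "dist" ([k1, k2, p1, p2, k3] as OpenCV has them; the pictures are not rectified), "R" (3x3) and "t" (3): a world point X has camera coordinates R X + t. Camera axes: x right, y down, z forward; pixel columns grow to the right and rows downward; lengths in m; the calibration is good to about 2 mm. A picture is of the moment at which its call begins. There is no depth.
A pose or a line that the arm cannot do raises r.MotionError and nothing moves.
- finish_job(): hands the job in; it is judged then, once.
Readings, each from a call of its own:
- status.get_time_s(): time.
- status.get_joint_positions(): joint angles.
- status.get_joint_velocities(): joint speeds.
- status.get_joint_efforts(): joint torques, N m.
- status.get_tcp_pos(): TCP position.
- status.get_tool_rot(): TCP orientation.
- status.get_wrist_force(): force on the tool from outside, world axes, zero at the start.
- status.get_moment(): the same for the moment, N m.
- status.get_grip_width(): finger opening in m.
- status.get_finger_force(): force on a finger pad.
Only numpy, scipy, OpenCV 4.12 (cv2) and the standard library are available. Lean on these libraries where they do the work, as an engineer would, in place of code of your own. Each camera call takes 0.05 s, during which the arm holds its last target. There are 200 camera calls.

### The job

Lift the guard bolt's handle clear of its notch and draw the bolt fully back from the outlets of the jig, then push the ejector rod through each bore that holds a lock core until every core is right out on the tray. Lay the rod back flat on its black mat, pack the cores flat in the carton in a single layer and, when the tray is clear, shut the guard bolt again with its handle down in the notch. Leave the tin, the padlock and the screwdriver alone.

Things in the scene. Friction and masses are not known exactly. Their poses are not given: they have to be found in the camera images.
- jig: Fixed grey steel block 60 (x) x 186 (y) x 90 mm high; origin on the bench under its centre. Three square through-bores 38 x 38 mm along its x at y = -62, 0, +62 mm, floors 38 mm above the bench; inlets at x = -30 mm (robot side), outlets at x = +30 mm. Its tray, saddles and bolt channel are told under outlet1 and bolt_tip.
- outlet1 (a point): Centre of the middle bore's outlet, 57 mm above the bench, jig x = 30, y = 0. An aluminium tray lies beyond the outlets for the cores to slide onto: top 37 mm above the bench, jig x = 30 to 150, y = -110 to 110 mm, rim 8 mm high. Between the lanes two small bolt saddles at y = -31 and +31 mm, x = 30 to 52 mm, reach 68 mm above the bench.
- bolt_tip (a point): Free end of the guard bolt, on its axis, which runs along jig y at jig x = 40 mm, 57 mm above the bench. The bolt's handle end lies in a fixed open-topped steel channel, jig x = 22 to 58, y = -310 to -105 mm, walls 71 mm above the bench; the wall on the +x side has the notch, 16 mm wide, for the 10 mm handle stem.
- bolt (a joint): Draw of the guard bolt (12 mm round steel bar) along the jig's -y in m: 0 = fully shut, its end at jig y = +66 mm, in front of all three outlets; 0.158 = fully back, all outlets clear. About 1 N of friction; stays where left. Cannot be drawn while the handle lies in the notch.
- handle (a joint): Turn of the bolt's handle about the bolt axis in rad: about 0 = lying in the notch, leaning towards the jig's +x, 0.31 rad above level; 1.26 = straight up; stop at 1.35. The handle clears the notch wall above about 0.9. It stays where it is left (slight friction).
- bolt_knob (a point): Centre of the black ball (22 mm diameter) at the end of the bolt handle, 48 mm from the bolt axis; at jig y = -140 mm when the bolt is shut, -298 mm when fully back.
- rod: Loose ejector rod, 135 mm long, 0.22 kg, lying level: wooden handle 50 x 28 x 28 mm whose centre is the origin; +x points along the steel shaft (14 mm diameter) to the tip disc (28 mm diameter, 8 mm thick). Starts on the mat.
- rod_tip (a point): Centre of the rod's flat tip face, 110 mm from the rod's origin along its +x.
- mat: Fixed black rubber mat 200 (x) x 120 (y) x 4 mm on which the rod lies; origin at the centre of its underside.
- carton: Loose open cardboard carton, outside 212 (x) x 100 (y) x 50 mm high, walls and floor 4 mm; origin at the centre of its underside. Three cores fit end to end along its x.
- tin: Bystander: blue tin, 66 mm diameter, 90 mm high, upright; origin at the centre of its base.
- padlock: Bystander: brass padlock lying flat, 85 x 45 x 22 mm; origin under its body.
- driver: Bystander: screwdriver lying on the bench.
- core0: Loose rectangular brass lock core 60 (x) x 34 x 34 mm, 0.2 to 0.45 kg; origin at its centre, x along its length. Starts seated flush inside one of the jig's bores (2 mm clearance each side and 4 mm above; core0 at jig y = -62, core1 at 0, core2 at +62 mm). One core may be absent and its bore empty.
- core1: Loose rectangular brass lock core 60 (x) x 34 x 34 mm, 0.2 to 0.45 kg; origin at its centre, x along its length. Starts seated flush inside one of the jig's bores (2 mm clearance each side and 4 mm above; core0 at jig y = -62, core1 at 0, core2 at +62 mm). One core may be absent and its bore empty.
- core2: Loose rectangular brass lock core 60 (x) x 34 x 34 mm, 0.2 to 0.45 kg; origin at its centre, x along its length. Starts seated flush inside one of the jig's bores (2 mm clearance each side and 4 mm above; core0 at jig y = -62, core1 at 0, core2 at +62 mm). One core may be absent and its bore empty.

How it is judged:
On the way, in this order (a step that is already met when the one before it is completed fails the run):
1. the guard bolt is drawn fully back (value of joint bolt above 0.148 m), for 0.2 s.
2. every core has been driven right out of its bore (or is already in the carton) ((x of core0 in the frame of jig above 0.061 m or horizontal distance between core0 and carton below 0.11 m) and (x of core1 in the frame of jig above 0.061 m or horizontal distance between core1 and carton below 0.11 m) and (x of core2 in the frame of jig above 0.061 m or horizontal distance between core2 and carton below 0.11 m)), for 0.2 s.
At the end, for the whole second after the job is handed in: Every core lies flat on the floor of the upright carton (level within 0.17 rad, height within 5 mm), the rod lies flat on the mat (handle centre and tip at most 5 mm outside it), the bolt is shut within 8 mm, its handle down in the notch (below 0.3 rad), and all is at rest (value of joint bolt below 0.008 m and value of joint handle below 0.3 rad and angle between carton's own z axis and vertical below 0.1 rad and x of core0 in the frame of carton between -0.105 and 0.105 m and y of core0 in the frame of carton between -0.05 and 0.05 m and z of core0 in the frame of carton between 0.014 and 0.027 m and angle between core0's own x axis and vertical between 1.4 and 1.74 rad and linear speed of each of core0, core1, core2, rod, carton below 0.02 m/s and x of core1 in the frame of carton between -0.105 and 0.105 m and y of core1 in the frame of carton between -0.05 and 0.05 m and z of core1 in the frame of carton between 0.014 and 0.027 m and angle between core1's own x axis and vertical between 1.4 and 1.74 rad and x of core2 in the frame of carton between -0.105 and 0.105 m and y of core2 in the frame of carton between -0.05 and 0.05 m and z of core2 in the frame of carton between 0.014 and 0.027 m and angle between core2's own x axis and vertical between 1.4 and 1.74 rad and x of rod in the frame of mat between -0.105 and 0.105 m and y of rod in the frame of mat between -0.065 and 0.065 m and z of each of rod, rod_tip in the frame of mat below 0.026 m and x of rod_tip in the frame of mat between -0.105 and 0.105 m and y of rod_tip in the frame of mat between -0.065 and 0.065 m); the robot touches nothing.
It fails at once if the blue tin is knocked away (moved more than 3 cm) (distance of tin from where it was at the start of the episode above 0.03 m).
It fails at once if the padlock is knocked away (moved more than 3 cm) (distance of padlock from where it was at the start of the episode above 0.03 m).
It fails at once if the screwdriver is knocked away (moved more than 3 cm) (distance of driver from where it was at the start of the episode above 0.03 m).
Of core0, core1, core2 only 2 to 3 are there at a start; the rules pass over those that are not, and their reading is None.
At some moment in a run one of rod, carton may be knocked a few centimetres aside while the robot is not near it.
Once in a run the grip may slacken for a moment while it holds something.
It also fails if it takes over 208 s, if anything falls off the work surface, if the arm or the gripper's body presses on something with over 40 N, if the wrist force passes 120 N, or if a joint passes its speed limit or range.

## Working session

There is one attempt and no reset: what is moved stays moved. The work goes in short steps, each a Python script; the robot and the scene stay as the last script left them, time stands still between calls to the robot, and variables do not carry over. Pictures are saved under pics/ and viewed, at most 14 in all, crops included, and the job is handed in when it is done.

```bash
ls; mkdir -p pics
python3 - <<'E'
from station import r, eoat, kin, eyes, finish_job, status
import cv2
for n in("scene","top"):
    c=eyes.camera(n); cv2.imwrite(f"pics/{n}0.png",c["img"][:,:,::-1])
    print(n,c["K"].tolist(),c["dist"],c["R"].round(4).tolist(),c["t"])
print(status.get_time_s(),status.get_tool_rot())
E
```

```text
pics
scene [[456.71791977872743, 0.0, 322.674130580048], [0.0, 456.71791977872743, 203.72042361225087], [0.0, 0.0, 1.0]] [-0.084272  0.        0.        0.        0.      ] [[-0.0519, 0.9985, -0.0193], [0.5568, 0.0129, -0.8305], [-0.829, -0.0539, -0.5567]] [-0.01687961 -0.25749896  1.49048702]
top [[410.5235563825235, 0.0, 317.27967404101787], [0.0, 410.5235563825235, 196.20692647979436], [0.0, 0.0, 1.0]] [-0.0401767  0.         0.         0.         0.       ] [[-0.0115, -0.9999, 0.0052], [-0.998, 0.0112, -0.0622], [0.0622, -0.0059, -0.998]] [0.04030678 0.59214625 1.03562098]
0.1 [-8.98912783e-04  9.86014434e-01  1.66657518e-01  1.20310834e-05]
```

View pics/scene0.png

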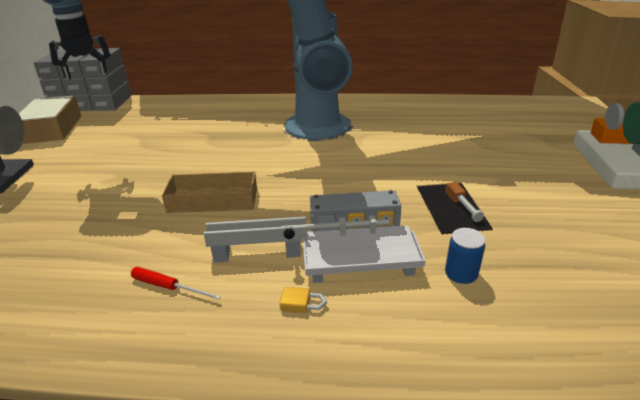

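View pics/top0.png

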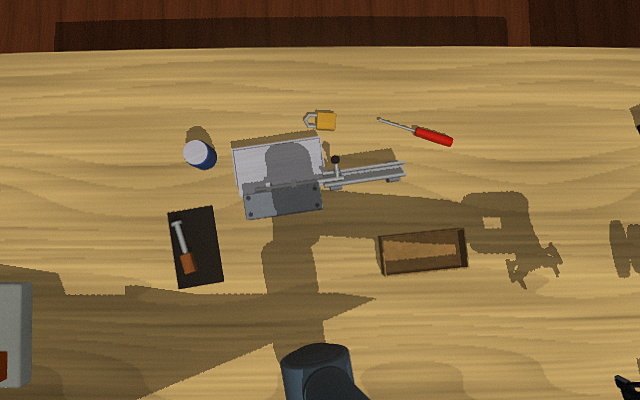

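The scene view shows the jig centred at about (355,215), with brass in the middle and right bores, i.e. cores 1 and 2. It also shows the carton (212,190), mat and rod (455,205), knob (289,233), tin (465,255), padlock (300,300) and driver (175,282). The top view shows the jig near (285,200), the mat (195,247) and the carton (422,252). Next I'll zoom in.

```bash
cat > h.py <<'E'
from station import r, eoat, kin, eyes, finish_job, status
import cv2, numpy as np
from scipy.spatial.transform import Rotation as Ro
def cam(n): return eyes.camera(n)
def ray(c,uv):
    p=cv2.undistortPoints(np.float64(uv).reshape(-1,1,2),c["K"],c["dist"]).reshape(-1,2)
    d=np.c_[p,np.ones(len(p))]@c["R"]; return -c["R"].T@c["t"],d
def plane(c,uv,z):
    o,d=ray(c,uv); return o+d*((z-o[2])/d[:,2])[:,None]
def proj(c,X):
    return cv2.projectPoints(np.float64(X).reshape(-1,1,3),cv2.Rodrigues(c["R"])[0],c["t"],c["K"],c["dist"])[0].reshape(-1,2)
def tri(c1,u1,c2,u2):
    o1,d1=ray(c1,u1);o2,d2=ray(c2,u2);d1=d1[0];d2=d2[0]
    s=np.linalg.lstsq(np.c_[d1,-d2],o2-o1,rcond=None)[0]
    a=o1+s[0]*d1;b=o2+s[1]*d2;return (a+b)/2,np.linalg.norm(a-b)
def crop(c,x0,y0,w,h,f,name):
    cv2.imwrite(name,cv2.resize(c["img"][y0:y0+h,x0:x0+w,::-1],None,fx=f,fy=f,interpolation=cv2.INTER_CUBIC))
def save(c,name): cv2.imwrite(name,c["img"][:,:,::-1])
E
python3 - <<'E'
from h import *
crop(cam("top"),160,100,320,200,2.5,"pics/t1.png")
crop(cam("scene"),200,175,230,110,3.4,"pics/s1.png")
E
```

```text
(no output)
```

View pics/t1.png

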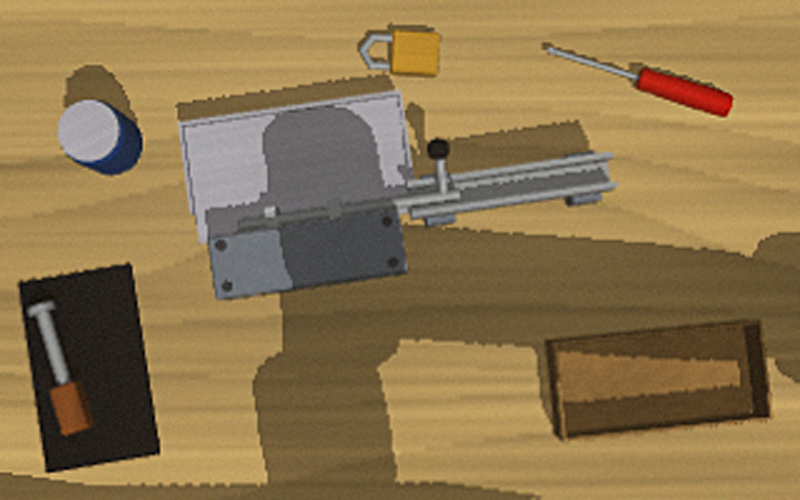

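View pics/s1.png

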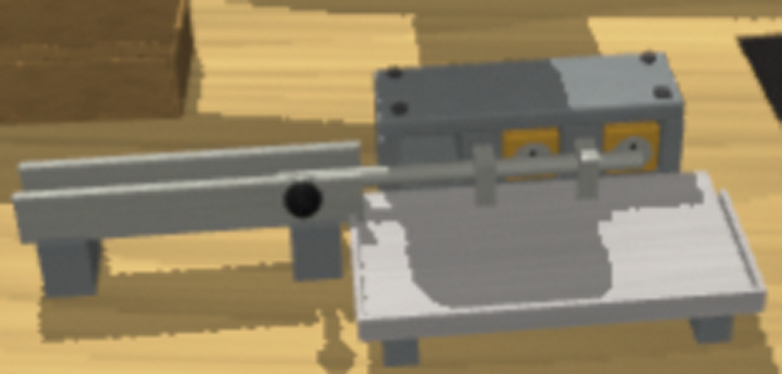

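Core 0's bore is empty: the scene crop shows plain grey at (428,150) and brass at (530,150) and (632,147). The jig top corners in the top crop are about (209,238), (217,298), (407,271) and (398,207). I'll turn these into positions.

```bash
cat >> h.py <<'E'
def T(u): return (np.float64(u)+.5)/2.5-.5+[160,100]
def S(u): return (np.float64(u)+.5)/3.4-.5+[200,175]
def fit(P,M):  # 2D rigid fit: world P = R(yaw) M + t
    P=np.float64(P)[:,:2];M=np.float64(M)[:,:2];a=(P-P.mean(0));b=(M-M.mean(0))
    y=np.arctan2((b[:,0]*a[:,1]-b[:,1]*a[:,0]).sum(),(a*b).sum());R=np.array([[np.cos(y),-np.sin(y)],[np.sin(y),np.cos(y)]])
    t=P.mean(0)-R@M.mean(0);return y,t,np.linalg.norm(M@R.T+t-P,axis=1).max()
def rect(l,w): return np.array([[l,w],[-l,w],[-l,-w],[l,-w]])/2
E
python3 - <<'E'
from h import *
ct=cam("top");cs=cam("scene")
print("jig t",fit(plane(ct,T([(209,238),(217,298),(407,271),(398,207)]),.09),rect(.06,.186)))
print("jig s",fit(plane(cs,S([(683,100),(668,52),(375,75),(378,122)]),.09),rect(.06,.186)))
print("tray t",fit(plane(ct,T([(179,122),(404,93)]),.045),[[.15,.11],[.15,-.11]]))
print("mat",fit(plane(ct,T([(20,283),(48,471),(159,452),(131,264)]),.004),rect(.2,.12)))
print("carton",fit(plane(ct,T([(545,341),(562,438),(771,415),(760,320)]),.05),rect(.1,.212)))
print("knob",tri(ct,T([438,149]),cs,S([303,199])))
# masks
for c,n,box in((ct,"t",(165,200,230,295)),(cs,"s",(410,175,500,235))):
    im=c["img"].astype(int);x0,y0,x1,y1=box
    R,G,B=[im[:,:,i] for i in range(3)];m=(R-B>50)&(R>90)&(R-G>35);
    k=np.zeros_like(m);k[y0:y1,x0:x1]=1;ys,xs=np.nonzero(m&k)
    print(n,"handle",len(xs),cv2.minAreaRect(np.c_[xs,ys].astype(np.float32)), plane(c,[xs.mean(),ys.mean()],.028))
print("tip",plane(ct,T([(41,308)]),.025), "hnd",plane(ct,T([(71,408)]),.032))
print("tin",plane(ct,T([(88,130)]),.09))
E
```

```text
jig t (np.float64(0.139878907008799), array([0.57736749, 0.11651998]), np.float64(0.001965072688676273))
jig s (np.float64(0.15340192793518426), array([0.58045899, 0.11586284]), np.float64(0.004854843032162989))
tray t (np.float64(0.11814708432895467), array([0.57850601, 0.11789693]), np.float64(0.004536388567046507))
mat (np.float64(0.1546708667180687), array([0.46642661, 0.35056904]), np.float64(0.002820197336046354))
carton (np.float64(0.09338656959010928), array([ 0.45124257, -0.22868739]), np.float64(0.0037984115164214445))
knob (array([ 0.67889101, -0.01118556,  0.07609991]), np.float64(0.0020902340660253187))
t handle 230 ((198.3782958984375, 249.50181579589844), (64.3120346069336, 86.46949768066406), 2.321530818939209) [[0.41987886 0.3622045  0.028     ]]
s handle 159 ((456.5, 207.5), (81.0, 51.0), -0.0) [[0.43062307 0.36052498 0.028     ]]
tip [[0.52801786 0.39423255 0.025     ]] hnd [[0.42716249 0.36075102 0.032     ]]
tin [[0.69909415 0.32827554 0.09      ]]
```

Run:
```python
from h import *
for n,box in(("top",(225,130,415,225)),("scene",(200,180,430,285))):
    c=cam(n);g=cv2.cvtColor(c["img"],cv2.COLOR_RGB2GRAY)
    L=cv2.createLineSegmentDetector().detect(g)[0][:,0]
    for l in L:
        a,b=l[:2],l[2:]
        if np.hypot(*(a-b))>35 and all(box[0]<p[0]<box[2] and box[1]<p[1]<box[3] for p in(a,b)):
            P=plane(c,[a,b],.071);d=P[1]-P[0];y=np.arctan2(d[1],d[0]);y=(y+np.pi/4)%(np.pi/2)-np.pi/4
            print(n,l.round(1),np.linalg.norm(d).round(3),"yaw",y.round(4),P[:,:2].round(4).tolist())
```

```text
top [326.9 185.7 403.2 174.6] 0.189 yaw 0.1345 [[0.6147, 0.0101], [0.64, -0.1775]]
top [340.7 154.6 389.5 147.4] 0.122 yaw 0.1366 [[0.6911, -0.0247], [0.7077, -0.1453]]
top [395.5 161.  341.8 168.5] 0.134 yaw 0.1289 [[0.6739, -0.1594], [0.6567, -0.0269]]
top [336.9 190.  385.8 194. ] 0.12 yaw -0.0947 [[0.604, -0.0143], [0.5927, -0.1336]]
top [359.2 172.8 398.2 167.3] 0.097 yaw 0.1315 [[0.6455, -0.0694], [0.6583, -0.1657]]
top [401.7 172.1 325.5 183.5] 0.189 yaw 0.138 [[0.6462, -0.1741], [0.6202, 0.0135]]
top [314.4 135.6 270.6 141.9] 0.109 yaw 0.1329 [[0.7389, 0.0393], [0.7245, 0.1471]]
top [233.8 151.8 238.8 188.2] 0.091 yaw 0.1386 [[0.701, 0.2379], [0.611, 0.2254]]
top [341.9 171.  384.5 165. ] 0.106 yaw 0.1306 [[0.6504, -0.0272], [0.6642, -0.132]]
top [383.2 179.8 343.1 185.5] 0.099 yaw 0.1313 [[0.6277, -0.128], [0.6147, -0.0296]]
top [323.1 209.1 273.1 216.6] 0.123 yaw 0.1391 [[0.5577, 0.0201], [0.5407, 0.1419]]
scene [298.2 195.3 359.4 191.8] 0.136 yaw 0.1303 [[0.5353, -0.008], [0.5176, 0.1271]]
scene [204.4 233.5 290.7 228. ] 0.171 yaw 0.1347 [[0.6783, -0.1809], [0.6553, -0.011
[... 169 characters left out ...]
1206]]
scene [287.  224.9 204.4 230.6] 0.165 yaw 0.1441 [[0.6452, -0.02], [0.6689, -0.1835]]
scene [233.  255.3 283.2 251.8] 0.093 yaw 0.1408 [[0.7422, -0.1093], [0.7291, -0.0172]]
scene [293.1 269.7 213.  275.1] 0.141 yaw 0.1371 [[0.7776, 0.0064], [0.7969, -0.1334]]
scene [295.6 227.2 339.4 226.2] 0.087 yaw 0.065 [[0.6525, -0.0018], [0.6468, 0.0853]]
scene [205.6 224.5 304.4 218.4] 0.201 yaw 0.1336 [[0.6487, -0.1863], [0.6218, 0.0131]]
scene [303.2 215.5 206.8 221.3] 0.198 yaw 0.1309 [[0.6117, 0.0098], [0.6376, -0.1868]]
scene [259.3 207.4 308.2 210.9] 0.106 yaw -0.0989 [[0.5846, -0.0864], [0.595, 0.0188]]
scene [375.7 261.4 333.2 264.4] 0.077 yaw 0.1338 [[0.7512, 0.1529], [0.7614, 0.0768]]
```

```bash
cat >> h.py <<'E'
JO=np.array([.579,.116,0]);JY=.134
RJ=Ro.from_euler('z',JY).as_matrix()
def J(x,y,z): return JO+RJ@np.array([x,y,z])
def down(phi):  # tool down, fingers close along world heading phi; pick the half turn nearest now
    now=Ro.from_quat(np.roll(status.get_tool_rot(),-1)).as_matrix()[:,1]
    y=np.array([np.cos(phi),np.sin(phi),0]); y=y if y@now>=0 else -y
    z=np.array([0,0,-1.]);q=Ro.from_matrix(np.c_[np.cross(y,z),y,z]).as_quat();return np.roll(q,1)
G=np.array([0,0,.019])
def over(p,phi): r.movep(list(p),down(phi))
def lin(p,v=.15): r.movel(list(p),None,v)
def rep(s=""): print(s,"t",round(status.get_time_s(),1),"tcp",np.round(status.get_tcp_pos(),4),"F",np.round(status.get_wrist_force(),1),"w",round(status.get_grip_width(),4))
def knob(th,d): a=.31+th; return J(.04+.048*np.cos(a),-.140-d,.057+.048*np.sin(a))
E
python3 - <<'E'
from h import *
ct=cam("top");cs=cam("scene");P=[]
for c,u in((ct,T([438,149])),(cs,S([303,199]))):
    x,y=u.astype(int);g=c["img"].max(2)[y-9:y+10,x-9:x+10]<45
    n,l,st,ce=cv2.connectedComponentsWithStats(g.astype(np.uint8));k=1+st[1:,4].argmax();P.append(ce[k]+[x-9,y-9]);print(st[k],P[-1])
p,e=tri(ct,P[0],cs,P[1]);print(p,e,knob(0,0))
off=(p-knob(0,0))/2; off[2]=0; print(off)
assert np.linalg.norm(off)<.004
k=lambda th,d:knob(th,d)+off-G
phi=JY+np.pi/2
eoat.set_gripper(.036,40)
q=k(0,0);over([q[0],q[1],.2],phi);rep("above")
lin(q,.12);rep("at");eoat.set_gripper(.015);rep("grip")
for th in np.linspace(.2,1.2,6): lin(k(th,0),.06)
rep("up")
for d in(.08,.159): lin(k(1.2,d),.1)
rep("drawn")
E
```

```text
[ 6  6  8  8 50] [334.68 159.14]
[ 5  5 10 10 77] [288.68831169 233.57142857]
[ 0.67941404 -0.01099368  0.07554009] 0.0027173404366583613 [ 0.68264755 -0.01129389  0.07164281]
[-0.00161676  0.0001501   0.        ]
above t 3.7 tcp [ 0.681  -0.0121  0.2001] F [-0.6  0.4  0. ] w 0.036
at t 5.1 tcp [ 0.6819 -0.0113  0.0538] F [-0.  -0.1  0.2] w 0.0361
grip t 5.4 tcp [ 0.6819 -0.0112  0.0536] F [1.7 0.3 1.2] w 0.0195
up t 7.2 tcp [ 0.6387 -0.0168  0.0866] F [ 0.8  0.8 -4.1] w 0.0191
drawn t 9.1 tcp [ 0.66   -0.1733  0.0863] F [2.5 7.9 7.6] w 0.0198
```

Run:
```python
from h import *
eoat.set_gripper(.04);p=status.get_tcp_pos();lin([p[0],p[1],.25],.2)
over([.35,-.05,.3],JY+np.pi/2);rep()
crop(cam("scene"),150,140,360,150,2.2,"pics/s2.png")
crop(cam("top"),160,100,320,200,2.5,"pics/t2.png")
```

```text
t 11.7 tcp [ 0.3504 -0.0503  0.3001] F [-0.7 -0.2  0.6] w 0.04
```

View pics/s2.png

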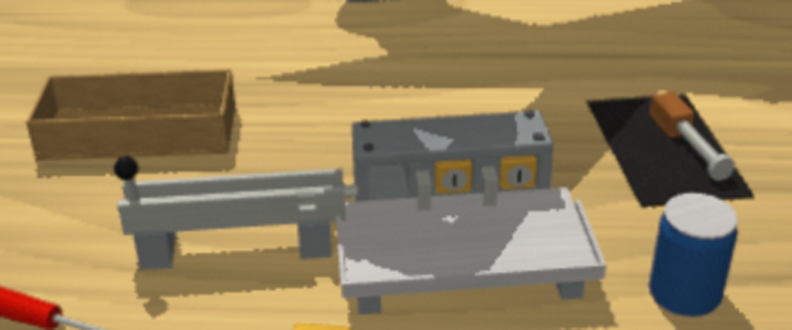

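View pics/t2.png

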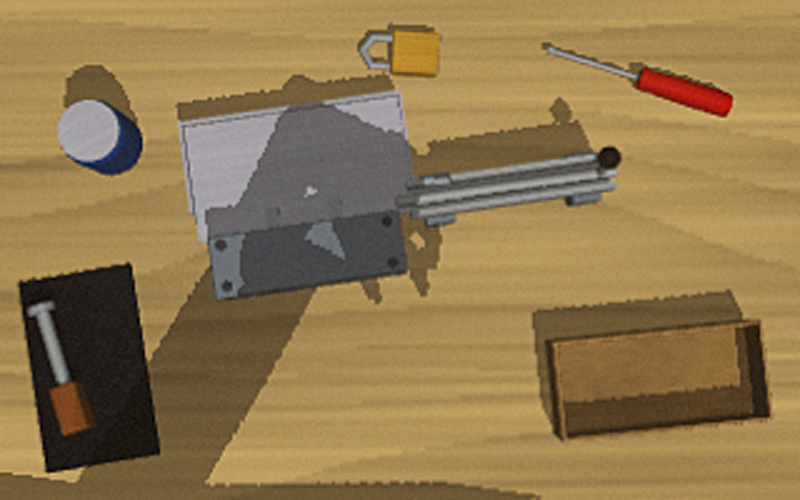

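The bolt is fully back, with the knob at (125,168) in the scene crop and both brass faces clear at (454,178) and (518,174). The rod lies on the mat with its handle at (71,408) and tip at (41,308) in the top crop. I'll pick up the rod.

Run:
```python
from h import *
ct=cam("top")
h=plane(ct,T([(71,408)]),.032)[0];t=plane(ct,T([(41,308)]),.028)[0];d=(t-h)[:2];yaw=np.arctan2(d[1],d[0]);print(h,yaw,np.hypot(*d))
g=h[:2]+.005*np.array([np.cos(yaw),np.sin(yaw)])
eoat.set_gripper(.06,100)
over([*g,.15],yaw+np.pi/2);lin([*g,.007],.12);rep("at")
eoat.set_gripper(.02,100);rep("grip")
lin([*g,.12],.12);rep("up")
over(list(J(-.185,.062,.12)),JY+np.pi/2)
lin(J(-.165,.062,.046),.15);rep("lane")
crop(cam("top"),160,100,320,200,2.5,"pics/t3.png");save(cam("scene"),"pics/s3.png")
```

```text
[0.42716249 0.36075102 0.032     ] 0.31142371049648926 0.10594885440985548
at t 15.2 tcp [0.4326 0.3627 0.0079] F [-1.5  0.3  0.8] w 0.0598
grip t 15.6 tcp [0.4325 0.3627 0.008 ] F [-1.6 -0.5  6. ] w 0.0263
up t 16.7 tcp [0.4312 0.3619 0.1189] F [ 0.2  0.3 -2.8] w 0.0258
lane t 18.2 tcp [0.4077 0.156  0.0463] F [ 0.6  0.4 -2.5] w 0.0264
```

View pics/t3.png

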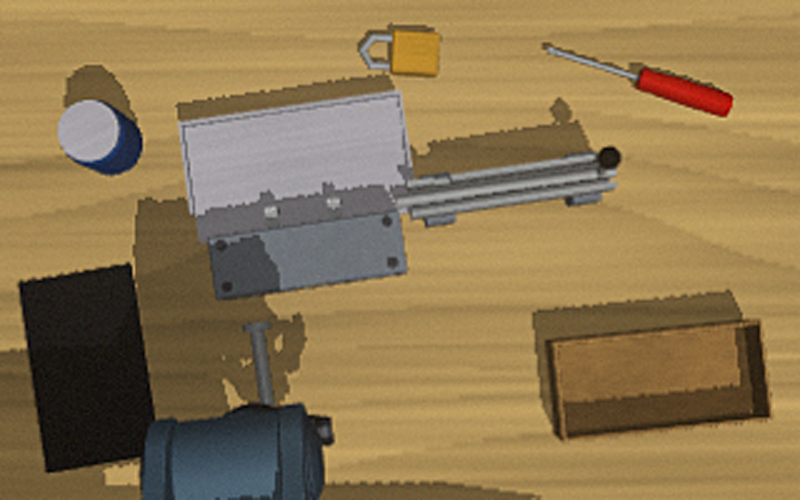

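The rod is held level, with its tip disc at (258,325) in the top crop and the shaft running back to (268,400). I'll check the lane alignment before pushing.

Run:
```python
from h import *
ct=cam("top")
for u,z in(((258,325),.068),((268,402),.063)):
    p=plane(ct,T([u]),z)[0]; print(RJ.T@(p-JO))
print(status.get_moment())
```

```text
[-0.06227151  0.06004603  0.068     ]
[-0.13784605  0.06137783  0.063     ]
[-0.02271965  0.01657212 -0.05946331]
```

```bash
cat >> h.py <<'E'
def push(y,x1=.05,z=.046,off=.105):
    for x in np.r_[-.045,-.03,0,.02,x1]:
        lin(J(x-off,y,z),.07);rep(f"tip {x:.3f}")
        if np.linalg.norm(status.get_wrist_force())>35: print("STOP");return False
    return True
E
python3 - <<'E'
from h import *
if push(.0635):
    lin(J(-.165,.0635,.046),.2)
    rep("back")
    save(cam("scene"),"pics/s4.png")
E
```

```text
tip -0.045 t 18.7 tcp [0.4224 0.1589 0.0464] F [-0.1  0.2 -1.8] w 0.0264
tip -0.030 t 19.1 tcp [0.437  0.1609 0.046 ] F [-0.2  0.1 -2.7] w 0.0265
tip 0.000 t 19.6 tcp [0.4667 0.1649 0.046 ] F [-0.6  0.7 -2.1] w 0.0265
tip 0.020 t 20.1 tcp [0.4868 0.1676 0.0461] F [-0.8 -0.1 -2.3] w 0.0261
tip 0.050 t 20.7 tcp [0.5163 0.1716 0.0461] F [ 0.2 -0.3 -2. ] w 0.0266
back t 21.4 tcp [0.4084 0.157  0.0468] F [ 0.4 -0.3 -2.3] w 0.026
```

View pics/s4.png

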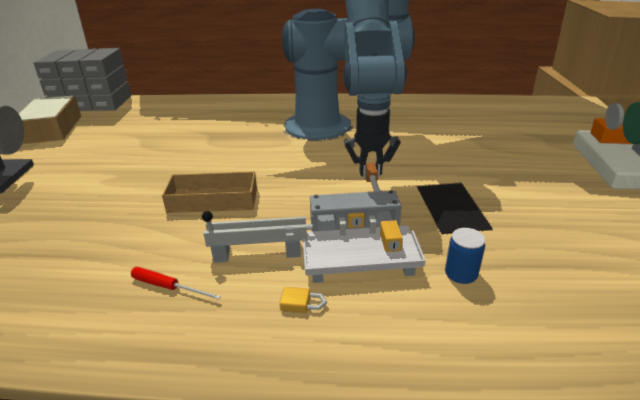

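Core 2 is out on the tray at (391,236), and the rod is still held straight. Next is core 1, then the rod goes back to the mat.

Run:
```python
from h import *
lin(J(-.165,.0015,.046),.15)
ok=push(.0015)
if ok:
    lin(J(-.175,.0015,.046),.25);lin(J(-.175,.0015,.13),.2)
    c,s=np.cos(.155),np.sin(.155);g=np.array([.4664,.3506])-.045*np.array([c,s])
    over([*g,.13],.155+np.pi/2);rep("mat")
    save(cam("scene"),"pics/s5.png")
```

```text
tip -0.045 t 22.3 tcp [0.4304 0.098  0.046 ] F [-0.2  0.5 -2.3] w 0.0263
tip -0.030 t 22.7 tcp [0.4452 0.0995 0.046 ] F [ 0.2 -0.4 -1.7] w 0.0261
tip 0.000 t 23.3 tcp [0.4748 0.1035 0.0459] F [ 0.4  0.9 -2.4] w 0.0261
tip 0.020 t 23.7 tcp [0.4948 0.1061 0.046 ] F [-0.  -0.1 -2.2] w 0.0264
tip 0.050 t 24.3 tcp [0.5244 0.1102 0.046 ] F [-0.2  0.6 -2.6] w 0.0261
mat t 26.5 tcp [0.4216 0.3426 0.1289] F [ 0.1 -0.1 -2.5] w 0.0265
```

View pics/s5.png

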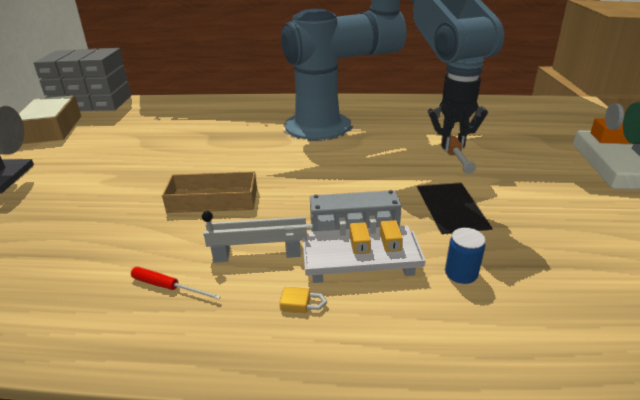

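Both cores are out, at (360,238) and (391,236), and the bores are empty. I'll lay the rod down, move clear and look from above.

Run:
```python
from h import *
p=status.get_tcp_pos()
lin([p[0],p[1],.009],.08);rep("down");eoat.set_gripper(.06);r.pause(.2)
lin([p[0],p[1],.2],.2)
over([.36,.0,.3],JY+np.pi/2);rep()
c=cam("top");crop(c,160,100,320,200,2.5,"pics/t6.png")
im=c["img"].astype(int);R,G,B=im[...,0],im[...,1],im[...,2]
```

```text
down t 28.2 tcp [0.4223 0.3426 0.0095] F [-0.5 -0.1 -2.1] w 0.0262
 t 31.3 tcp [0.3601 0.0004 0.2996] F [ 0.1  0.  -0.5] w 0.06
```

View pics/t6.png

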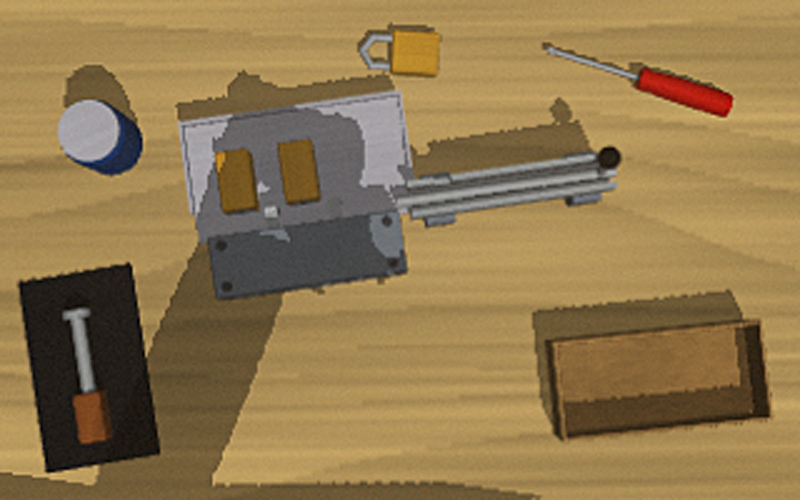

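Rod flat on the mat at (90,418). The cores are at (238,181) and (298,171) in the top crop, and the carton is unmoved. I'll compute the poses.

Run:
```python
from h import *
ct=cam("top");cs=cam("scene")
for n,u in(("core2",[(217,152),(225,213),(258,209),(250,149)]),("core1",[(277,143),(287,204),(319,199),(311,139)])):
    y,t,e=fit(plane(ct,T(u),.071),rect(.06,.034));print(n,y,t,e,RJ.T@(np.r_[t,0]-JO))
P=plane(ct,T([(545,341),(562,438),(771,415),(760,320)]),.05);print(P.round(4))
S2=lambda u:(np.float64(u)+.5)/2.2-.5+[150,140]
print(plane(cs,S2([(237,112),(230,71),(50,78),(28,122)]),.05).round(4))
print("rodhandle",plane(ct,T([(91,418)]),.032),"tip",plane(ct,T([(77,314)]),.028))
for n,c,b in(("top",ct,(370,220,475,282)),("scene",cs,(155,165,265,220))):
    L=cv2.createLineSegmentDetector().detect(cv2.cvtColor(c["img"],cv2.COLOR_RGB2GRAY))[0][:,0]
    for l in L:
        a,q=l[:2],l[2:]
        if np.hypot(*(a-q))>22 and all(b[0]<p[0]<b[2] and b[1]<p[1]<b[3] for p in(a,q)):
            P=plane(c,[a,q],.05);d=P[1]-P[0];y=np.arctan2(d[1],d[0]);print(n,l.round(1),((y+np.pi/4)%(np.pi/2)-np.pi/4).round(3),np.linalg.norm(d).round(3),P[:,:2].round(3).tolist())
```

```text
core2 0.12120956467783678 [0.65044801 0.18643657] 0.0011498277507388823 [0.08021779 0.06025972 0.        ]
core1 0.1375678584765104 [0.65912563 0.12661606] 0.001323322799882411 [ 0.08082563 -0.00018384  0.        ]
[[ 0.4898 -0.1149  0.05  ]
 [ 0.3941 -0.13    0.05  ]
 [ 0.4134 -0.339   0.05  ]
 [ 0.5077 -0.3308  0.05  ]]
[[ 0.4846 -0.1098  0.05  ]
 [ 0.3975 -0.1329  0.05  ]
 [ 0.4162 -0.3383  0.05  ]
 [ 0.5088 -0.3316  0.05  ]]
rodhandle [[0.4169983  0.34046854 0.032     ]] tip [[0.52157015 0.35633857 0.028     ]]
top [463.2 227.  467.7 265.8] 0.088 0.097 [[0.509, -0.33], [0.413, -0.338]]
top [380.5 273.2 374.4 237.7] 0.151 0.088 [[0.399, -0.12], [0.486, -0.107]]
top [465.8 266.8 382.9 275.8] 0.091 0.208 [[0.411, -0.333], [0.392, -0.126]]
top [380.4 235.6 384.  273.2] 0.077 0.093 [[0.491, -0.122], [0.398, -0.129]]
top [458.9 258.2 454.1 231.7] 0.155 0.067 [[0.432, -0.317], [0.498, -0.306]]
top [452.  229.3 381.8 236.5] 0.087 0.177 [[0.504, -0.301], [0.489, -0.125]]
top [384.5 260.5 454.3 253.6] 0.082 0.175 [[0.429, -0.131], [0.444, -0.305]]
top [379.2 234.4 454.3 226.6] 0.089 0.189 
[... 193 characters left out ...]
e [255.5 173.1 257.2 195.8] 0.212 0.106 [[0.403, -0.129], [0.507, -0.106]]
scene [258.1 217.2 213.1 218.3] 0.067 0.097 [[0.591, -0.09], [0.598, -0.187]]
scene [174.3 174.1 251.9 171.1] 0.089 0.196 [[0.411, -0.335], [0.393, -0.14]]
scene [251.9 209.2 213.1 210.7] 0.092 0.086 [[0.561, -0.109], [0.569, -0.194]]
scene [168.1 195.6 215.6 194.2] 0.073 0.112 [[0.51, -0.317], [0.502, -0.205]]
scene [218.1 193.6 244.4 193.2] 0.045 0.062 [[0.499, -0.2], [0.496, -0.139]]
scene [200.6 210.9 168.1 211.9] 0.078 0.073 [[0.571, -0.222], [0.576, -0.295]]
scene [214.4 191.3 178.1 192.5] 0.082 0.086 [[0.489, -0.212], [0.496, -0.298]]
scene [243.1 190.6 220.6 190.6] 0.02 0.054 [[0.485, -0.144], [0.486, -0.197]]
```

```bash
cat >> h.py <<'E'
CC=np.array([.4525,-.229]);CY=.088
def shift(name="scene",box=(155,165,265,216)):  # has the carton moved in the picture since the first one?
    a=cv2.imread(f"pics/{name}0.png",0);b=cv2.cvtColor(cam(name)["img"],cv2.COLOR_RGB2GRAY);x,y,X,Y=box
    a,b=[cv2.Canny(i,40,120) for i in(a,b)];m=cv2.matchTemplate(b[y-25:Y+25,x-25:X+25],a[y:Y,x:X],cv2.TM_CCOEFF_NORMED)
    _,s,_,l=cv2.minMaxLoc(m);print(name,"carton shift px",l[0]-25,l[1]-25,"score",round(s,2))
def pick(p,yaw):
    eoat.set_gripper(.046,100);over([*p,.2],yaw+np.pi/2);lin([*p,.042],.12);rep("at")
    eoat.set_gripper(.02,100);rep("grip");lin([*p,.2],.15);rep("up")
def overc(s,z=.2):
    p=CC+s*np.array([-np.sin(CY),np.cos(CY)])
    q=down(CY)
    for k in(0,1):
        try: r.movep([*p,z],q);break
        except r.MotionError as e: print(e);R=Ro.from_quat(np.roll(q,-1))*Ro.from_euler('z',np.pi);q=np.roll(R.as_quat(),1)
    return p
E
python3 - <<'E'
from h import *
shift();shift("top",(370,220,475,282))
pick([.6591,.1266],JY)
shift();shift("top",(370,220,475,282))
crop(cam("scene"),150,110,360,180,2.2,"pics/s7.png")
E
```

```text
scene carton shift px 0 0 score 0.65
top carton shift px 0 0 score 0.6
at t 34.6 tcp [0.6599 0.1266 0.0431] F [ 0.4 -0.5  0.3] w 0.0461
grip t 34.8 tcp [0.6601 0.1266 0.0434] F [-1.  -0.2  4.6] w 0.0325
up t 36.0 tcp [0.6582 0.1266 0.1983] F [ 0.3 -0.1 -3.1] w 0.0324
scene carton shift px 0 0 score 0.67
top carton shift px 0 0 score 0.59
```

View pics/s7.png

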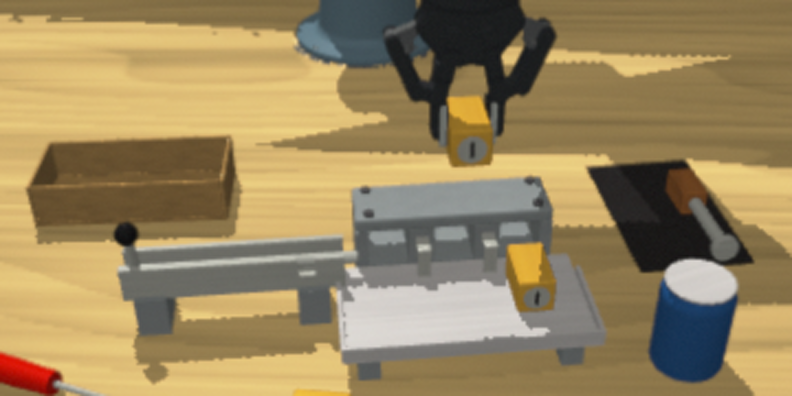

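Core 1 is held level at (468,130), and the carton is where it was. I'll place core 1.

Run:
```python
from h import *
p=overc(-.05,.2);rep("over")
lin([*p,.06],.15);rep("low")
print("w",status.get_grip_width())
for z in(.02,.0115):
    lin([*p,z],.05);rep("z")
eoat.set_gripper(.044);r.pause(.2);rep("rel")
lin([*p,.2],.15)
over([.36,.05,.3],JY+np.pi/2);rep()
shift();shift("top",(370,220,475,282))
crop(cam("top"),160,100,320,200,2.5,"pics/t8.png")
```

```text
over t 38.2 tcp [ 0.4572 -0.2786  0.2001] F [ 0.5  0.5 -2.6] w 0.0322
low t 39.3 tcp [ 0.4576 -0.2794  0.061 ] F [ 0.1 -0.6 -2.1] w 0.0323
w 0.0322906873349418
z t 40.2 tcp [ 0.4571 -0.279   0.0203] F [-0.3  0.5 -2.5] w 0.0324
z t 40.5 tcp [ 0.4566 -0.2785  0.011 ] F [-0.1 -0.1 -2.5] w 0.0325
rel t 41.0 tcp [ 0.4571 -0.279   0.0117] F [ 0.7 -0.5  0.6] w 0.044
 t 44.2 tcp [0.3601 0.0498 0.2998] F [0.7 0.  0.7] w 0.0436
scene carton shift px 0 0 score 0.64
top carton shift px 0 0 score 0.53
```

View pics/t8.png

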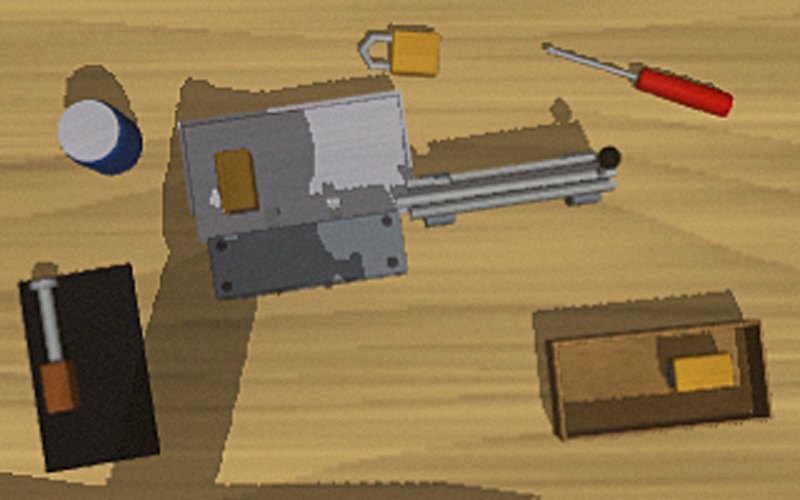

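Core 1 lies flat in the carton at (703,372). The rod has been knocked: its handle is now at (57,387) and its tip at (43,284), near the mat edge, so I'll re-lay it. Core 2 goes first.

Run:
```python
from h import *
ct=cam("top")
h=plane(ct,T([(58,387)]),.032)[0];t=plane(ct,T([(43,285)]),.028)[0];c,s=np.cos(.155),np.sin(.155);M=np.array([[c,s],[-s,c]])
print("rod in mat",M@(h[:2]-[.4664,.3506]),M@(t[:2]-[.4664,.3506]))
pick([.6504,.1864],.128)
p=overc(.045,.2);rep("over")
lin([*p,.06],.15);print("w",status.get_grip_width())
shift()
for z in(.02,.0115):
    lin([*p,z],.05);rep("z")
eoat.set_gripper(.044);r.pause(.2);rep("rel")
lin([*p,.2],.15)
# rod
d=(t-h)[:2];yaw=np.arctan2(d[1],d[0]);g=h[:2]+.005*d/np.hypot(*d);print(yaw,np.hypot(*d))
eoat.set_gripper(.06,100);over([*g,.15],yaw+np.pi/2);lin([*g,.008],.12);eoat.set_gripper(.02);rep("rod")
lin([*g,.05],.1)
g=np.array([.4664,.3506])-.045*np.array([c,s]);r.movep([*g,.05],down(.155+np.pi/2));lin([*g,.0095],.06);rep("down")
eoat.set_gripper(.06);r.pause(.2);lin([*g,.2],.2)
over([.36,.05,.3],JY+np.pi/2);rep()
crop(cam("top"),160,100,320,200,2.5,"pics/t9.png")
```

```text
rod in mat [-0.01425587  0.02594312] [0.09024166 0.02715431]
at t 47.4 tcp [0.6512 0.1865 0.0431] F [0.6 0.2 0.6] w 0.0463
grip t 47.6 tcp [0.6513 0.1867 0.0436] F [0.  2.  5.5] w 0.0326
up t 48.9 tcp [0.6495 0.1862 0.1982] F [-0.9 -0.2 -3.3] w 0.032
over t 50.8 tcp [ 0.4488 -0.184   0.2   ] F [ 0.7  0.  -4.3] w 0.0323
w 0.032461950157582485
scene carton shift px 0 0 score 0.57
z t 52.9 tcp [ 0.4488 -0.1844  0.0203] F [ 0.2 -1.3 -3.7] w 0.0324
z t 53.2 tcp [ 0.4482 -0.1839  0.0111] F [-0.1  0.2 -4.4] w 0.0323
rel t 53.7 tcp [ 0.4488 -0.1843  0.0118] F [-0.2  0.3 -0.7] w 0.0441
0.16659012426770758 0.10450454603524412
rod t 59.4 tcp [0.4538 0.3753 0.009 ] F [-2.2  0.8  6. ] w 0.0263
down t 61.0 tcp [0.4219 0.3437 0.0091] F [-0.2 -0.8 -1.6] w 0.0262
 t 64.0 tcp [0.3601 0.0504 0.2995] F [-0.7  0.  -0.6] w 0.0602
```

View pics/t9.png

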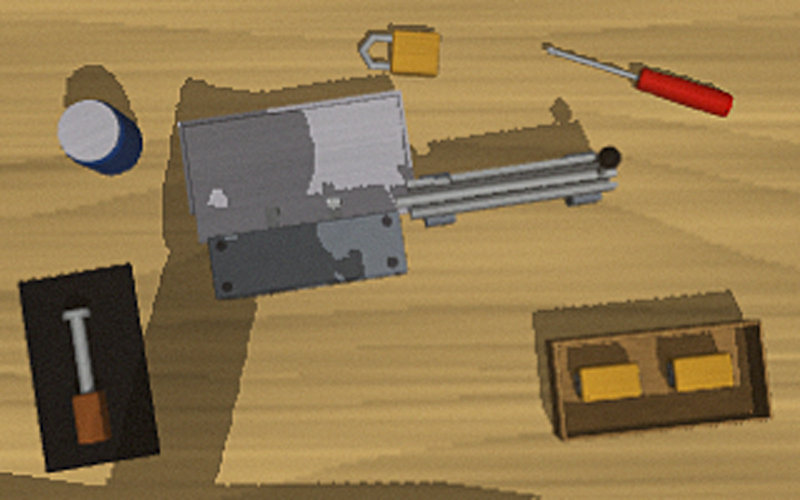

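Both cores lie flat in the carton at (610,382) and (703,372), the rod is back on the mat and the tray is clear. Next I'll shut the bolt.

Run:
```python
from h import *
off=np.array([-.0016,.0001,0]);k=lambda th,d:knob(th,d)+off-G
eoat.set_gripper(.036,40)
q=k(1.2,.158);over([q[0],q[1],.22],JY+np.pi/2);lin(q,.12);rep("at")
eoat.set_gripper(.015);rep("grip")
for d in(.08,.02,.0): lin(k(1.2,d),.08);rep("d")
for th in np.linspace(1.0,-.03,6): lin(k(th,0),.05);rep("th")
eoat.set_gripper(.036);p=status.get_tcp_pos();lin([p[0],p[1],.22],.15)
over([.36,.05,.3],JY+np.pi/2);rep()
ct=cam("top");cs=cam("scene");crop(cs,150,140,360,150,2.2,"pics/s10.png")
P=[]
for c,u in((ct,T([438,149])),(cs,S([303,199]))):
    x,y=u.astype(int);g=c["img"].max(2)[y-9:y+10,x-9:x+10]<45
    n,l,st,ce=cv2.connectedComponentsWithStats(g.astype(np.uint8));kk=1+st[1:,4].argmax();P.append(ce[kk]+[x-9,y-9]);print(st[kk],P[-1])
print(tri(ct,P[0],cs,P[1]))
shift()
```

```text
at t 67.1 tcp [ 0.6605 -0.1738  0.0871] F [0.5 0.4 0.3] w 0.0357
grip t 67.4 tcp [ 0.6605 -0.173   0.0873] F [0.  4.6 5. ] w 0.0194
d t 68.5 tcp [ 0.6502 -0.0958  0.0872] F [-0.2  1.4  6.7] w 0.0196
d t 69.4 tcp [ 0.6421 -0.0362  0.0872] F [0.8 1.1 6.8] w 0.0195
d t 69.8 tcp [ 0.6395 -0.0164  0.0872] F [0.4 1.4 6.4] w 0.0193
th t 70.1 tcp [ 0.6482 -0.0153  0.0848] F [-1.3  0.8  6.1] w 0.0195
th t 70.5 tcp [ 0.6571 -0.0141  0.0807] F [0.9 1.7 2.9] w 0.0194
th t 70.8 tcp [ 0.6654 -0.0132  0.0753] F [-0.8  1.   2.5] w 0.0193
th t 71.2 tcp [ 0.6728 -0.0123  0.0685] F [0.8 0.1 3.9] w 0.0193
th t 71.5 tcp [ 0.6784 -0.0117  0.0607] F [2.4 0.7 3.6] w 0.0195
th t 71.9 tcp [ 0.6821 -0.0113  0.0517] F [4.  0.2 3.1] w 0.0196
 t 74.7 tcp [0.3605 0.0498 0.3001] F [-0.6  0.1 -0.7] w 0.0356
[ 6  5  9  8 44] [334.97727273 158.86363636]
[ 5  6 10 10 81] [288.48148148 234.18518519]
(array([ 0.68020226, -0.0115713 ,  0.07463275]), np.float64(0.002306185333721911))
scene carton shift px 0 0 score 0.63
```

View pics/s10.png

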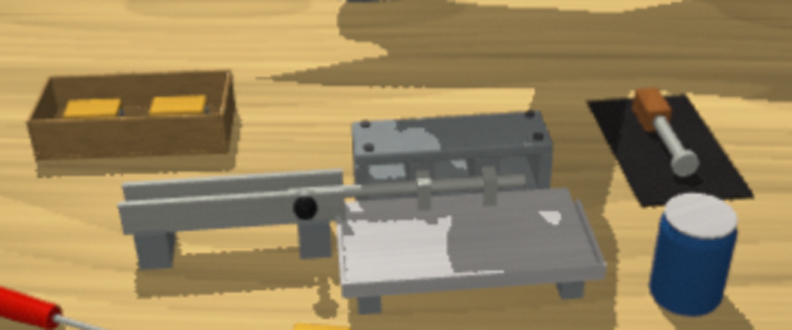

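The knob at (305,207) is back within 1 mm of its starting point, the bolt covers the outlets, and the cores and rod are in place. I'll hand the job in.

```bash
python3 -c "
from station import finish_job
print(finish_job())"
```

```text
the job is handed in; nothing more can be done
None
```

I handed the job in at about 75 s with every step done, though no verdict came back: both cores (bore 0 was empty) lie flat in the carton, the rod is back on its mat after I re-laid it following a mid-run knock, the bolt is shut with its handle in the notch, and I left the tin, padlock and screwdriver alone.

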